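# Shut down a guarded gas cylinder

### The arm

A 6-joint arm with a two-finger parallel gripper is mounted at the origin on the work surface. World frame = base frame: x ahead of the robot, y to its left, z up, the work surface at z = 0. Lengths are in m, angles in rad, forces in N, time in s.
With the tool pointing down it reaches from about 0.35 to 0.95 m from the base axis. Payload 17.4 kg.
Tool frame: the origin (TCP) lies at the very end of the fingers, on their centre line; the grasp point (between the pads) lies 19 mm behind it (r.hold_point_z is the distance from the TCP to the grasp point, in m); y points along the fingers, z is the direction in which the jaws open and shut, and the axes are right-handed (so a half turn about y gives the same grasp; the last joint's range is limited). The gripper opens to 93 mm and grips with 3 to 60 N. Pads are 15 mm wide; open, the fingers measure 128 mm over their backs; the gripper's body (75 mm by 188 mm) begins 65 mm behind the grasp point.
Start: joints at [-1.248, 0.116, 1.442, -0, 1.584, -0.038], TCP at [0.238, -0.632, 0.219] pointing down, gripper open.
Joint ranges: [-2.83, 2.83], [-0.83, 2.19], [0.07, 2.5], [-1.14, 4.28], [0.01, 3], [-2.97, 2.97]. Speed limits (rad/s): [1.89, 1.89, 2.22, 3.14, 3.14, 3.14].

### API

Orientations are given as a unit quaternion [w, x, y, z].
In Python, from bench import r, optics, order gives the robot as it stands. The module is installed in compiled form; this text tells all that it offers.
- The arm moves only by the tool arm_command, never from a script. Its arguments are lists of equal length, an entry for each row: "xyz": the shift along the tool's x, y, z in mm, a list of three; "angular": the turn, a rotation vector about the tool's x, y, z in units of 6 degrees (1.0 is 6 degrees), a list of three. A call has 1 to 20 rows; each row is the pose to reach, as a shift and turn from the pose commanded when the call began, along the tool's axes at that moment; what a row does not reach only later rows make up. A row lasts 1/8 s, in which the tool goes at most 62.5 mm and 10.7 degrees, less where a joint would pass 70% of its speed; a pose out of reach is approached as far as the arm can. A call with a gripper value outside its range is refused whole. "hand" is the closure in counts, from 0 (fully open) to 255 (shut), set as the call begins (left out, the last holds). The fingers move at their own pace and stop on an object; "squeeze" is the grip in N (left out, the last holds). Time passes only in rows, so rows that repeat a pose let the fingers close. It gives the time, the measured TCP pose, the force and the opening at its end, in the units of the state.
- r.sense(): the state, without advancing time (a new reading comes with each control period).
- optics.camera(name): name is "scene" or "side" or "wrist"; returns the picture (400x640x3 uint8, red, green, blue); there is no depth.
- optics.get_calibration(name): a dict with "camera_matrix" (3x3 intrinsics, pixels), "R" (3x3) and "t" (3): a world point X has camera coordinates R X + t. Camera axes: x right, y down, z forward; pixel columns grow to the right and rows downward; lengths in m; the calibration is good to about 2 mm. A picture is of the moment at which its call begins: read the wrist's pose just before it. get_calibration takes no time and is no camera call; for the wrist camera it gives the pose at the moment of the call.
- order.hand_in(): hands the job in, once; it reports no verdict.
The state is a dict: "time": time; "qpos": joint angles; "dq": joint speeds; "effort": joint torques, N m; "position": TCP position; "ee_rot": TCP orientation; "force": force on the tool from outside, world axes, zero at the start; "ft_torque": the same for the moment, N m; "width": opening from 0.0 (shut) to 1.0 (fully open).
Only numpy, scipy, OpenCV 4.12 (cv2) and the standard library are available. Lean on these libraries where they do the work, as an engineer would, in place of code of your own. Each camera call takes 0.05 s, during which the arm holds its last target. There are 200 camera calls.

### The job

Shut the gas off for the night: first reach down inside the purple guard and close the cylinder's red handwheel clockwise until you feel it come onto its seat, nipping it up finger-tight (about 0.35 N m, never forced), and then turn the yellow outlet lever a quarter turn clockwise, fully across its pipe. Do not knock the guard or the gauges, and leave the spare cylinder and the things on the bench alone.

Things in the scene. Friction and masses are not known exactly. Their poses are not given: they have to be found in the camera images.
- handwheel: Red valve handwheel in the guard, eight rounded lobes (one on its x axis), 50 mm across (47 to 50 mm between flat pads), 18 mm thick, upright axis, top 21 mm below the guard's rim. Origin: its centre, the height to grip. Clockwise from above closes it. Runs stiffly (0.08 N m) for 1 to 3.6 rad, then meets the seat (see valve). Let go, it stays seated and springs back under 0.1 rad
- wheel_centre (a point): fixed point on the handwheel's axis at its mid thickness; readable while the wheel is held. The wheel is properly shut at 0.23 to 0.53 N m of turning moment about this axis (0.08 N m of it is friction, which can act either way at rest)
- guard_rim (a point): Centre of the guard's top edge. The purple guard is a ring, inner diameter 106 mm, outer 118 mm, 26 mm tall, open at the top, round the handwheel; it stands on two curved side walls of the same radius, 45 degrees either side of this point's +y and -y; windows face its -x (outlet) and +x
- guard: the purple guard, fixed to the cylinder; origin on the cylinder's axis at the floor, 985 mm below the rim; axes as the cylinder's
- valve: Brass valve body in the guard, 38 mm across, top 24 mm below the handwheel's mid height; outlet pipe to -x, its top 53 mm below it. Origin on the cylinder's axis at the floor. Holds the hidden soft seat: its angle differs from valve to valve; from first touch it yields 0.25 rad per N m. Shut takes 0.15 N m on the seat (0.04 rad past touch), over 0.45 N m (0.11 rad) spoils it
- regulator: Steel regulator with two gauges, on the cylinder's -x side (to 156 mm from its axis; gauge tops at least 38 mm below the guard's rim), with a thin pipe to its -y and a small ball valve in it. Origin on the cylinder's axis at the floor; axes as the cylinder's
- outlet_lever (a joint): angle of the yellow outlet lever, rad: 0 open, along the pipe (regulator's -y); 1.571 shut against its stop, across the pipe (regulator's -x). It turns clockwise from above, stays where it is left, and needs about 0.15 N m (3 to 4 N at the grip)
- lever_grip (a point): Point to take the yellow lever: middle of its sleeve, 48 mm from the pivot. The sleeve is 12 mm wide, 18 mm tall, 50 mm long (20 to 70 mm out); mid height 47 mm above the centre line of the outlet pipe (8 mm thick), 23 mm below the handwheel's mid height. Axes turn with the lever: -y points out along it
- lever_pivot (a point): fixed point on the lever's upright axis, at the sleeve's mid height
- spare_cylinder: dark spare cylinder with a green domed cap (86 mm across) in the same stand, which may be in either place; origin on its axis at the floor, cap top 890 mm above it. Bystander
- black_cap: loose black domed cylinder cap, 89 mm across, 140 mm tall, standing on the bench; origin at the centre of its underside. Bystander
- spanner: loose steel spanner, 200 mm long, lying on the bench, along its x. Bystander
- hygrometer: loose white desk hygrometer, 40 x 110 x 75 mm, standing on the bench; origin at the centre of its underside. Bystander

How it is judged:
By the outcome, as a careful person would: the job done as asked, in the order asked, and still so for the second after the job is handed in, with the robot touching nothing.
It also fails if it takes over 72 s, if anything falls off the work surface, if the arm or the gripper's body presses on something with over 40 N, if the wrist force passes 120 N, or if a joint passes its speed limit or range.

## Working session

There is one attempt and no reset: what is moved stays moved. The work goes in short steps, Python scripts to look and compute and a tool call to move; the robot and the scene stay as the last step left them, time stands still between calls to the robot, and variables do not carry over. Pictures are saved under pics/ and viewed, about 8 in all and at most 12, crops included, and the job is handed in when it is done.

Besides the shell and the picture viewer there is one more tool, called after "Emit:" as name(argument=value, ...) on one line, values as JSON. arm_command: Moves the arm, as the interface text tells. Its arguments: {"type":"object","properties":{"xyz":{"type":"array","items":{"type":"array","items":{"type":"number"}}},"angular":{"type":"array","items":{"type":"array","items":{"type":"number"}}},"hand":{"type":"number"},"squeeze":{"type":"number"}},"required":["xyz","angular"]}

```bash
mkdir -p pics; ls; cat > h.py <<'E'
import numpy as np, cv2
from bench import r, optics, order
def snap(n,f):
    im=optics.camera(n); cv2.imwrite('pics/'+f,im[:,:,::-1]); return im
def ray(n,uv,cal=None):
    c=cal or optics.get_calibration(n); K,R,t=[np.array(c[k]) for k in('camera_matrix','R','t')]
    return -R.T@t, R.T@np.linalg.solve(K,[uv[0],uv[1],1.])
def onz(n,uv,z,cal=None):
    o,d=ray(n,uv,cal); return o+d*(z-o[2])/d[2]
def tri(rs):
    A=0;b=0
    for o,d in rs:
        d=d/np.linalg.norm(d);P=np.eye(3)-np.outer(d,d);A=A+P;b=b+P@o
    return np.linalg.solve(A,b)
def proj(n,X,cal=None):
    c=cal or optics.get_calibration(n);p=np.array(c['camera_matrix'])@(np.array(c['R'])@X+np.array(c['t']));return p[:2]/p[2]
E
python3 - <<'E'
from h import *
np.set_printoptions(precision=3,suppress=True)
print(r.sense(), r.hold_point_z)
a=snap('scene','s.png');b=snap('side','d.png')
cv2.imwrite('pics/w.png',optics.camera('wrist')[:,:,::-1])
for n in('scene','side','wrist'):
    c=optics.get_calibration(n);print(n,c)
E
```

```text
pics
{'time': 0.0, 'qpos': array([-1.248,  0.116,  1.442,  0.   ,  1.584, -0.038]), 'dq': array([-0.001,  0.002, -0.002, -0.002,  0.   ,  0.   ]), 'effort': array([  0.002, -72.127, -62.259,   0.078,   0.024,  -0.   ]), 'position': array([ 0.238, -0.631,  0.218]), 'ee_rot': array([ 0.127, -0.127,  0.696, -0.695]), 'force': array([-0.581,  0.292,  0.776]), 'ft_torque': array([ 0.068,  0.037, -0.005]), 'width': 0.997603747280172} 0.0188
scene {'camera_matrix': array([[406.387,   0.   , 322.212],
       [  0.   , 406.387, 193.296],
       [  0.   ,   0.   ,   1.   ]]), 'R': array([[-0.754,  0.656, -0.005],
       [ 0.622,  0.712, -0.324],
       [-0.209, -0.248, -0.946]]), 't': array([ 0.4  , -0.379,  1.441])}
side {'camera_matrix': array([[364.665,   0.   , 315.758],
       [  0.   , 364.665, 195.529],
       [  0.   ,   0.   ,   1.   ]]), 'R': array([[ 0.146,  0.989,  0.008],
       [ 0.942, -0.137, -0.307],
       [-0.303,  0.053, -0.952]]), 't': array([-0.081, -0.566,  1.149])}
wrist {'camera_matrix': array([[342.238,   0.   , 320.777],
       [  0.   , 342.238, 199.319],
       [  0.   ,   0.   ,   1.   ]]), 'R': array([[ 0.354, -0.935,  0.   ],
       [-0.894, -0.338,  0.296],
       [-0.277, -0.105, -0.955]]), 't': array([-0.676, -0.034,  0.392])}
```

View pics/s.png

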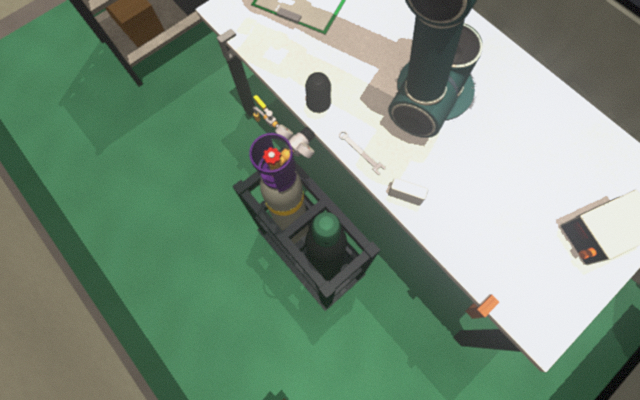

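View pics/d.png

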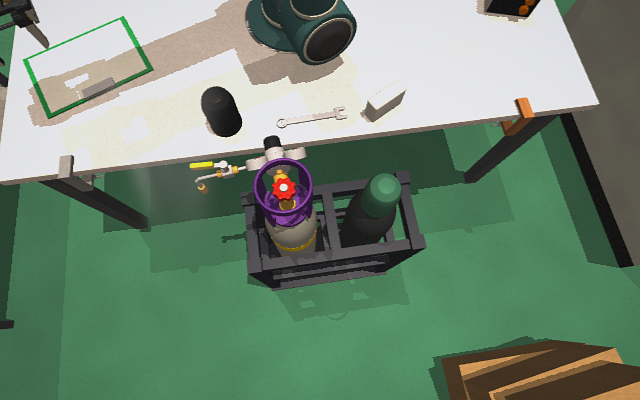

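The scene view shows the wheel at about (272,156) and the yellow lever at about (263,105). The side view shows the wheel at (284,188), the purple rim around it, and the lever at (202,165).

```bash
python3 - <<'E'
from h import *
np.set_printoptions(precision=4,suppress=True)
W=[];L=[];E=[]
for n,f,roi in(('scene','s.png',(235,90,325,200)),('side','d.png',(180,140,330,230))):
    im=cv2.imread('pics/'+f);h=cv2.cvtColor(im,cv2.COLOR_BGR2HSV)
    x0,y0,x1,y1=roi;m=np.zeros(h.shape[:2],np.uint8);m[y0:y1,x0:x1]=255
    red=cv2.inRange(h,(0,150,90),(8,255,255))|cv2.inRange(h,(172,150,90),(180,255,255))
    yel=cv2.inRange(h,(24,150,120),(34,255,255));pur=cv2.inRange(h,(125,80,40),(160,255,255))
    for nm,k in(('red',red),('yel',yel),('pur',pur)):
        N,lab,st,ce=cv2.connectedComponentsWithStats(k&m)
        for i in range(1,N):
            if st[i,4]>12: print(n,nm,st[i],ce[i])
        if nm=='red': 
            c=max(cv2.findContours(k&m,0,2)[0],key=cv2.contourArea);e=cv2.fitEllipse(c);print('ell',e);W.append(ray(n,e[0]))
    crop=im[y0:y1,x0:x1]
    cv2.imwrite('pics/c_%s.png'%n,cv2.resize(crop,None,fx=4,fy=4,interpolation=cv2.INTER_CUBIC))
w=tri(W);print('wheel',w)
for n,uv in(('scene',(263,103)),('side',(202,165))):print('lever~',onz(n,uv,w[2]-.015))
a=cv2.imread('pics/c_scene.png');b=cv2.imread('pics/c_side.png');
H=max(a.shape[0],b.shape[0]);c=np.zeros((H,a.shape[1]+b.shape[1],3),np.uint8);c[:a.shape[0],:a.shape[1]]=a;c[:b.shape[0],a.shape[1]:]=b
cv2.imwrite('pics/c.png',cv2.resize(c,None,fx=.8,fy=.8));print(c.shape)
E
```

```text
scene red [263 147  18  18 190] [271.3474 155.8211]
ell ((271.32855224609375, 155.592041015625), (16.273534774780273, 17.03756332397461), 111.46056365966797)
scene yel [254  95  12  13  65] [259.1846 101.2615]
scene pur [250 133  45  58 613] [270.5693 165.3801]
side red [272 178  24  24 340] [283.6    188.7941]
ell ((283.4894104003906, 188.68226623535156), (21.832914352416992, 22.790897369384766), 94.39479064941406)
side yel [190 162  23   6  98] [200.6735 164.1837]
side yel [278 174   6   4  15] [280.2667 176.    ]
side pur [ 253  158   60   69 2069] [284.9787 195.6457]
wheel [ 0.6445 -0.0811  0.2136]
lever~ [ 0.555  -0.2354  0.1986]
lever~ [ 0.5608 -0.2473  0.1986]
(440, 960, 3)
```

View pics/c.png

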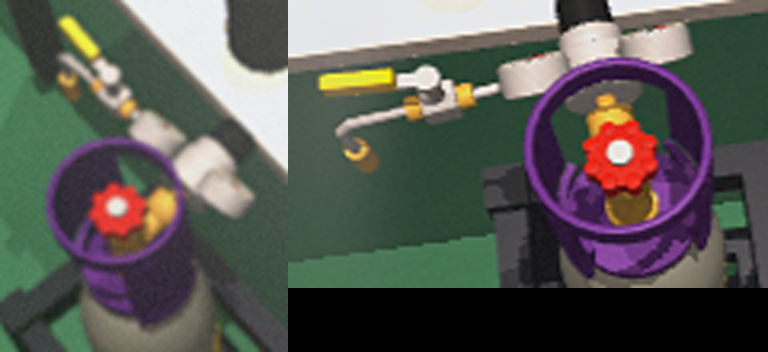

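```bash
cat >> h.py <<'E'
from scipy.spatial.transform import Rotation as Ro
def tool():
    s=r.sense();q=np.array(s['ee_rot']);return np.array(s['position']),Ro.from_quat(q[[1,2,3,0]])
def delta(target,zdir=None):
    p,R=tool();out=[np.round(R.inv().apply(np.array(target)-p)*1e3,1)]
    if zdir is not None:
        z=np.array([*zdir[:2],0.])/np.hypot(*zdir[:2]);y=np.array([0,0,-1.]);x=np.cross(y,z)
        for sgn in(1,-1):
            T=Ro.from_matrix(np.c_[sgn*x,y,sgn*z]);out.append(np.round(np.degrees((R.inv()*T).as_rotvec())/6,3))
    return out
E
python3 - <<'E'
from h import *
np.set_printoptions(precision=4,suppress=True)
print(tool()[1].as_matrix(),delta([.238,-.632,.42]),delta([.58,-.14,.42]))
E
```

```text
[[-0.9356 -0.0003  0.353 ]
 [-0.353   0.0009 -0.9356]
 [-0.     -1.     -0.0009]] [array([   0.4, -201.9,    0.3])] [array([-493.3, -201.6, -339.3])]
```

Emit:
arm_command(xyz=[[0, -60, 0], [0, -120, 0], [-40, -180, -28], [-80, -200, -56], [-120, -200, -84], [-165, -200, -112], [-205, -200, -140], [-245, -200, -168], [-290, -200, -196], [-330, -200, -225], [-370, -200, -255], [-410, -200, -283], [-450, -200, -310], [-490, -200, -340], [-490, -200, -340], [-490, -200, -340]], angular=[[0, 0, 0], [0, 0, 0], [0, 0, 0], [0, 0, 0], [0, 0, 0], [0, 0, 0], [0, 0, 0], [0, 0, 0], [0, 0, 0], [0, 0, 0], [0, 0, 0], [0, 0, 0], [0, 0, 0], [0, 0, 0], [0, 0, 0], [0, 0, 0]], hand=90)

```text
time: 2.15
position: [0.5766, -0.1406, 0.4184]
ee_rot: [0.127, -0.127, 0.696, -0.696]
force: [0.2, -0.3, -0.3]
width: 0.647
```

```bash
python3 - <<'E'
from h import *
np.set_printoptions(precision=4,suppress=True)
s=r.sense();print(s)
import pickle
c=optics.get_calibration('wrist');snap('wrist','w1.png');pickle.dump(c,open('w1.pkl','wb'))
E
```

```text
{'time': 2.15, 'qpos': array([-0.282 , -0.0438,  1.2847, -0.0002,  1.9011,  0.9275]), 'dq': array([-0.0218, -0.0083,  0.0021,  0.0008,  0.0006, -0.0014]), 'effort': array([  2.0825, -56.8549, -61.4872,   0.1425,  -0.0764,   0.0733]), 'position': array([ 0.5766, -0.1406,  0.4184]), 'ee_rot': array([ 0.1268, -0.1272,  0.6956, -0.6956]), 'force': array([ 0.2253, -0.2998, -0.3224]), 'ft_torque': array([-0.0669,  0.0714,  0.0258]), 'width': 0.6470800598057052}
```

View pics/w1.png

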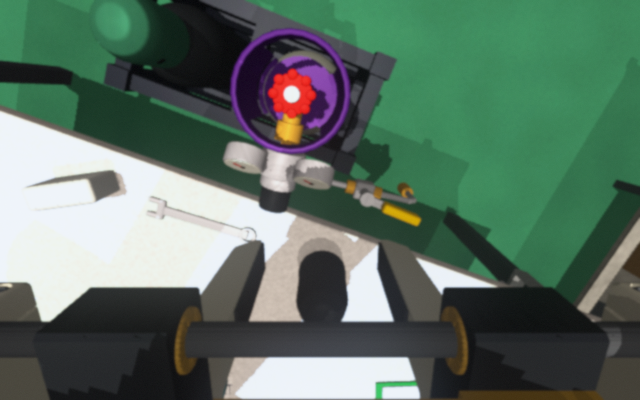

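The wrist view shows the wheel at (291,94), the rim ring around it centred near (290,90), the lever sleeve at (402,215) and its pivot at about (371,201).

```bash
cat > meas.py <<'E'
from h import *
import pickle,sys
np.set_printoptions(precision=4,suppress=True)
f=sys.argv[1]
im=cv2.imread(f'pics/{f}.png');cal=pickle.load(open(f+'.pkl','rb'));h=cv2.cvtColor(im,cv2.COLOR_BGR2HSV)
red=cv2.inRange(h,(0,150,90),(8,255,255))|cv2.inRange(h,(172,150,90),(180,255,255))
c=max(cv2.findContours(red,0,1)[0],key=cv2.contourArea)
e=cv2.fitEllipse(c);print('red ell',e)
w=tri([ray('wrist',e[0],cal),ray('scene',(271.33,155.59)),ray('side',(283.49,188.68))])
print('tri wheel',w)
print('resid',proj('wrist',w,cal)-e[0],proj('scene',w)-(271.33,155.59),proj('side',w)-(283.49,188.68))
zm=float(sys.argv[2]) if len(sys.argv)>2 else w[2]-.003
P=np.array([onz('wrist',q[0],zm+.005,cal) for q in c])
(cx,cy),rad=cv2.minEnclosingCircle(P[:,:2].astype(np.float32)*1000);print('wheel on plane mm',cx,cy,rad,'zm',zm)
d=P[:,:2]*1000-[cx,cy];th=np.arctan2(d[:,1],d[:,0]);rr=np.hypot(d[:,0],d[:,1]);g=np.linspace(-np.pi,np.pi,720,endpoint=False)
o=np.argsort(th);pr=np.interp(g,th[o],rr[o],period=2*np.pi);F=(pr*np.exp(-8j*g)).mean()
print('lobe phase deg (mod45)',np.degrees(-np.angle(F)/8),abs(F)*2,pr.min(),pr.max())
pur=cv2.inRange(h,(125,80,40),(160,255,255))
cp=max(cv2.findContours(pur,0,1)[0],key=cv2.contourArea);hull=cv2.convexHull(cp)
P=np.array([onz('wrist',q[0],zm+.03,cal) for q in hull]);print('rim',np.round(cv2.fitEllipse((P[:,:2]*1000).astype(np.float32)),1),cv2.minEnclosingCircle(P[:,:2].astype(np.float32)*1000))
yel=cv2.inRange(h,(22,140,100),(34,255,255));N,lab,st,ce=cv2.connectedComponentsWithStats(yel)
for i in range(1,N):
    if st[i,4]>60:
        m=(lab==i).astype(np.uint8);b=cv2.minAreaRect(cv2.findContours(m,0,1)[0][0]);bx=cv2.boxPoints(b)
        W=np.array([onz('wrist',q,zm-.023+.006,cal) for q in bx])
        l=[(W[1]-W[0]),(W[2]-W[1])];L=max(l,key=np.linalg.norm)
        print('yel',st[i],ce[i],'centre',W.mean(0),'axis',L,'len',[np.linalg.norm(k) for k in l],'deg',np.degrees(np.arctan2(L[1],L[0])))
E
python3 meas.py w1
```

```text
red ell ((291.6558532714844, 93.34906005859375), (43.50792694091797, 46.181304931640625), 146.9647674560547)
tri wheel [ 0.6438 -0.0826  0.2102]
resid [-1.2799 -0.1238] [ 0.115  -0.1942] [-0.4739  0.5416]
wheel on plane mm 643.819091796875 -84.2645263671875 24.90186882019043 zm 0.20719168086622936
lobe phase deg (mod45) 17.906105630465888 1.8329836771024048 20.045674296424448 24.89778711794918Traceback (most recent call last):
  File "meas.py", line 20, in <module>
    P=np.array([onz('wrist',q[0],zm+.03,cal) for q in hull]);print('rim',np.round(cv2.fitEllipse((P[:,:2]*1000).astype(np.float32)),1),cv2.minEnclosingCircle(P[:,:2].astype(np.float32)*1000))
                                                                         ~~~~~~~~^^^^^^^^^^^^^^^^^^^^^^^^^^^^^^^^^^^^^^^^^^^^^^^^^^^^^
    return _wrapfunc(a, 'round', decimals=decimals, out=out)
    return _wrapit(obj, method, *args, **kwds)
    conv = _array_converter(obj)
ValueError: setting an array element with a sequence. The requested array has an inhomogeneous shape after 1 dimensions. The detected shape was (3,) + inhomogeneous part.
```

```bash
sed -i 's/np.round(\(cv2.fitEllipse([^)]*)[^)]*)\),1)/\1/' meas.py; python3 meas.py w1 | tail -3; python3 -c "
from h import *
print(delta([.6438,-.0835,.40]))"
```

```text
resid [-1.2799 -0.1238] [ 0.115  -0.1942] [-0.4739  0.5416]
wheel on plane mm 643.819091796875 -84.2645263671875 24.90186882019043 zm 0.20719168086622936
lobe phase deg (mod45) 17.906105630465888 1.8329836771024048 20.045674296424448 24.89778711794918
[array([-83.3,  18.6, -30.1])]Traceback (most recent call last):
  File "meas.py", line 20, in <module>
    P=np.array([onz('wrist',q[0],zm+.03,cal) for q in hull]);print('rim',np.round(cv2.fitEllipse((P[:,:2]*1000).astype(np.float32)),1),cv2.minEnclosingCircle(P[:,:2].astype(np.float32)*1000))
                                                                         ~~~~~~~~^^^^^^^^^^^^^^^^^^^^^^^^^^^^^^^^^^^^^^^^^^^^^^^^^^^^^
    return _wrapfunc(a, 'round', decimals=decimals, out=out)
    return _wrapit(obj, method, *args, **kwds)
    conv = _array_converter(obj)
ValueError: setting an array element with a sequence. The requested array has an inhomogeneous shape after 1 dimensions. The detected shape was (3,) + inhomogeneous part.
```

```bash
python3 - <<'E'
s=open('meas.py').read().replace("print('rim',np.round(cv2.fitEllipse((P[:,:2]*1000).astype(np.float32)),1),","print('rim',cv2.fitEllipse((P[:,:2]*1000).astype(np.float32)),")
open('meas.py','w').write(s)
E
python3 meas.py w1 | tail -3
```

```text
rim ((643.9279174804688, -84.5882797241211), (116.38021850585938, 118.47904205322266), 5.769639492034912) ((643.7636108398438, -84.58252716064453), 59.26433563232422)
yel [284 124   8  15  77] [287.3896 130.6883] centre [ 0.6032 -0.0911  0.1902] axis [0.0164 0.0022 0.    ] len [np.float64(0.01658706715265214), np.float64(0.006166287337697816)] deg 7.539471427450715
yel [382 203  39  23 429] [400.8974 214.2517] centre [ 0.5574 -0.2544  0.1902] axis [-0.0014 -0.0508  0.    ] len [np.float64(0.013712969131166255), np.float64(0.05077734283237569)] deg -91.58881573103989
```

Emit:
arm_command(xyz=[[-10, 2, -4], [-20, 4, -8], [-30, 6, -12], [-40, 8, -16], [-50, 10, -20], [-60, 12, -24], [-70, 15, -27], [-83, 18, -30], [-83, 18, -30], [-83, 18, -30], [-83, 18, -30], [-83, 18, -30]], angular=[[0, -1.6, 0], [0, -3.2, 0], [0, -4.8, 0], [0, -6.4, 0], [0, -8, 0], [0, -9.6, 0], [0, -11.2, 0], [0, -12.8, 0], [0, -14.4, 0], [0, -16, 0], [0, -17, 0], [0, -17, 0]])

```text
time: 3.7
position: [0.6434, -0.0842, 0.4008]
ee_rot: [0.62, -0.62, 0.34, -0.34]
force: [0.5, 0.2, -0.2]
width: 0.648
```

Emit:
arm_command(xyz=[[0, 10, 0], [0, 20, 0], [0, 30, 0], [0, 40, 0], [0, 50, 0], [0, 60, 0], [0, 70, 0], [0, 80, 0], [0, 90, 0], [0, 100, 0], [0, 100, 0], [0, 100, 0], [0, 100, 0]], angular=[[0, -1.6, 0], [0, -3.2, 0], [0, -4.8, 0], [0, -6.4, 0], [0, -8, 0], [0, -9.6, 0], [0, -11.2, 0], [0, -12.8, 0], [0, -14.4, 0], [0, -16, 0], [0, -16.28, 0], [0, -16.28, 0], [0, -16.28, 0]])

```text
time: 5.32
position: [0.6438, -0.0833, 0.3013]
ee_rot: [-0.664, 0.664, 0.243, -0.243]
force: [0.8, -0.8, -0.8]
width: 0.646
```

```bash
python3 - <<'E'
from h import *
import pickle
np.set_printoptions(precision=4,suppress=True)
s=r.sense();print(s['qpos'],s['position'],s['ft_torque'],s['width'],tool()[1].as_matrix())
c=optics.get_calibration('wrist');snap('wrist','w2.png');pickle.dump(c,open('w2.pkl','wb'))
E
python3 meas.py w2 .2072
```

```text
[-0.1679  0.0498  1.3795  0.      1.7116 -2.4399] [ 0.6438 -0.0833  0.3013] [ 0.0979 -0.1027  0.0358] 0.6455933651374657 [[ 0.7641  0.0007 -0.6451]
 [ 0.6451 -0.0001  0.7641]
 [ 0.0005 -1.     -0.0005]]
red ell ((321.6262512207031, 201.97593688964844), (55.7353401184082, 58.04705047607422), 120.0655746459961)
tri wheel [ 0.6436 -0.0827  0.2095]
resid [1.49   0.7192] [ 0.1675 -0.1638] [-0.5239  0.5769]
wheel on plane mm 644.2096557617188 -84.06336212158203 25.58173179626465 zm 0.2072
lobe phase deg (mod45) 17.60628187910551 1.9581160543597587 19.659812317974268 25.544215824179975
rim ((641.0803833007812, -86.185302734375), (113.77835845947266, 121.51490783691406), 139.75146484375) ((639.4005737304688, -87.65748596191406), 61.76346969604492)
```

View pics/w2.png

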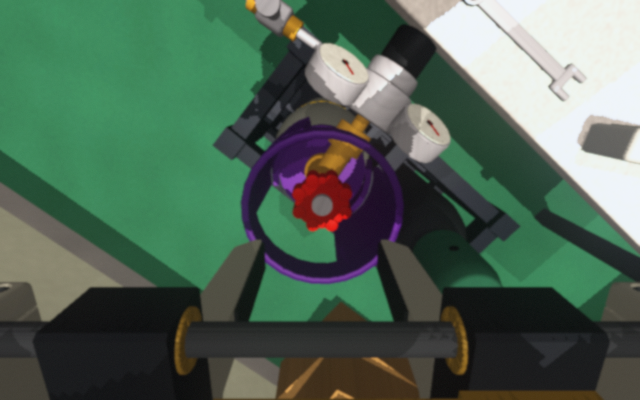

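The view shows the wheel centred between the fingers at (322,202), and the rim clear. Descending now.

Emit:
arm_command(xyz=[[-0.4, 10, -0.7], [-0.4, 25, -0.7], [-0.4, 40, -0.7], [-0.4, 55, -0.7], [-0.4, 70, -0.7], [-0.4, 85, -0.7], [-0.4, 98, -0.7], [-0.4, 107, -0.7], [-0.4, 112, -0.7], [-0.4, 112, -0.7], [-0.4, 112, -0.7]], angular=[[0, 0, 0], [0, 0, 0], [0, 0, 0], [0, 0, 0], [0, 0, 0], [0, 0, 0], [0, 0, 0], [0, 0, 0], [0, 0, 0], [0, 0, 0], [0, 0, 0]])

```text
time: 6.75
position: [0.6441, -0.0839, 0.1892]
ee_rot: [-0.664, 0.664, 0.244, -0.244]
force: [-0.4, -0.0, -0.5]
width: 0.647
```

```bash
cat > st.py <<'E'
from h import *
np.set_printoptions(precision=3,suppress=True)
s=r.sense();p,R=tool();z=R.as_matrix()[:,2]
print(s['time'],'p',s['position'],'F',s['force'],'T',s['ft_torque'],'q1,6',s['qpos'][[0,5]],'mm',s['width']*93,'zang',np.degrees(np.arctan2(z[1],z[0])))
E
python3 st.py
```

```text
6.75 p [ 0.644 -0.084  0.189] F [-0.389 -0.023 -0.501] T [ 0.111 -0.139  0.01 ] q1,6 [-0.169 -2.444] mm 60.17530809494244 zang 130.35232902576172
```

Close on the wheel.

Emit:
arm_command(xyz=[[0, 0, 0], [0, 0, 0], [0, 0, 0], [0, 0, 0], [0, 0, 0], [0, 0, 0], [0, 0, 0], [0, 0, 0]], angular=[[0, 0, 0], [0, 0, 0], [0, 0, 0], [0, 0, 0], [0, 0, 0], [0, 0, 0], [0, 0, 0], [0, 0, 0]], hand=255, squeeze=40)

```text
time: 7.75
position: [0.6433, -0.083, 0.1888]
ee_rot: [0.664, -0.663, -0.244, 0.244]
force: [-7.5, 7.8, 3.3]
width: 0.495
```

```bash
python3 st.py
```

```text
7.75 p [ 0.643 -0.083  0.189] F [-7.535  7.801  3.258] T [ 1.382  1.27  -0.059] q1,6 [-0.168 -2.444] mm 46.034192383171934 zang 130.37897058084258
```

Emit:
arm_command(xyz=[[0, 0, 1.2], [0, 0, 1.2], [0, 0, 1.2]], angular=[[0, 0, 0], [0, 0, 0], [0, 0, 0]])

```text
time: 8.12
position: [0.6432, -0.0829, 0.1888]
ee_rot: [0.664, -0.664, -0.244, 0.244]
force: [0.4, 0.7, 2.4]
width: 0.496
```

```bash
python3 st.py
```

```text
8.125 p [ 0.643 -0.083  0.189] F [0.359 0.742 2.394] T [ 0.445  0.023 -0.083] q1,6 [-0.168 -2.443] mm 46.08160493235184 zang 130.3524534053239
```

Emit:
arm_command(xyz=[[0, 0, 0], [0, 0, 0], [0, 0, 0], [0, 0, 0]], angular=[[0, 1, 0], [0, 2, 0], [0, 3, 0], [0, 3, 0]])

```text
time: 8.62
position: [0.6433, -0.0831, 0.1888]
ee_rot: [-0.694, 0.694, 0.137, -0.137]
force: [0.6, 0.8, 2.3]
width: 0.494
```

```bash
python3 st.py
```

```text
8.625 p [ 0.643 -0.083  0.189] F [0.572 0.757 2.278] T [ 0.335 -0.226 -0.048] q1,6 [-0.168 -2.129] mm 45.92574772320353 zang 112.37452497628205
```

Emit:
arm_command(xyz=[[0, 0, 0], [0, 0, 0], [0, 0, 0], [0, 0, 0], [0, 0, 0], [0, 0, 0], [0, 0, 0], [0, 0, 0]], angular=[[0, 1, 0], [0, 2, 0], [0, 3, 0], [0, 4, 0], [0, 4.5, 0], [0, 5, 0], [0, 5.5, 0], [0, 6, 0]])

```text
time: 9.62
position: [0.6434, -0.0834, 0.1889]
ee_rot: [-0.702, 0.702, -0.083, 0.084]
force: [1.4, -2.9, 1.4]
width: 0.493
```

```bash
python3 st.py
```

```text
9.625 p [ 0.643 -0.083  0.189] F [ 1.406 -2.904  1.421] T [-0.244 -0.41   0.058] q1,6 [-0.168 -1.502] mm 45.88719344954974 zang 76.4116793943155
```

Emit:
arm_command(xyz=[[0, 0, 0], [0, 0, 0], [0, 0, 0], [0, 0, 0]], angular=[[0, 0.2, 0], [0, 0.4, 0], [0, 0.6, 0], [0, 0.8, 0]])

```text
time: 10.12
position: [0.6433, -0.0835, 0.1889]
ee_rot: [-0.698, 0.698, -0.113, 0.113]
force: [2.5, -4.7, 3.3]
width: 0.495
```

```bash
python3 st.py
```

```text
10.125 p [ 0.643 -0.083  0.189] F [ 2.526 -4.669  3.263] T [-0.706 -0.507  0.033] q1,6 [-0.168 -1.417] mm 46.0266386415074 zang 71.57781963258805
```

Emit:
arm_command(xyz=[[0, 0, 0], [0, 0, 0], [0, 0, 0]], angular=[[0, 0.3, 0], [0, 0.6, 0], [0, 0.9, 0]])

```text
time: 10.5
position: [0.6433, -0.0835, 0.1889]
ee_rot: [-0.692, 0.692, -0.146, 0.146]
force: [1.9, -6.1, 2.7]
width: 0.498
```

```bash
python3 st.py
```

```text
10.5 p [ 0.643 -0.083  0.189] F [ 1.88  -6.099  2.688] T [-0.771 -0.505  0.08 ] q1,6 [-0.168 -1.323] mm 46.27955790921756 zang 66.1584838831372
```

Emit:
arm_command(xyz=[[0, 0, 0], [0, 0, 0], [0, 0, 0]], angular=[[0, 0.2, 0], [0, 0.4, 0], [0, 0.6, 0]])

```text
time: 10.88
position: [0.6433, -0.0835, 0.1889]
ee_rot: [-0.687, 0.687, -0.167, 0.168]
force: [1.2, -6.1, 1.6]
width: 0.493
```

```bash
python3 st.py
```

```text
10.875 p [ 0.643 -0.084  0.189] F [ 1.225 -6.125  1.642] T [-0.795 -0.538  0.062] q1,6 [-0.168 -1.26 ] mm 45.869626215447624 zang 62.57688756333836
```

Noise; still running freely. Continuing in 5.4° steps.

Emit:
arm_command(xyz=[[0, 0, 0], [0, 0, 0], [0, 0, 0]], angular=[[0, 0.3, 0], [0, 0.6, 0], [0, 0.9, 0]])

```text
time: 11.25
position: [0.6433, -0.0835, 0.1888]
ee_rot: [-0.678, 0.679, -0.2, 0.2]
force: [1.7, -6.4, 2.4]
width: 0.493
```

```bash
python3 st.py
```

```text
11.25 p [ 0.643 -0.084  0.189] F [ 1.748 -6.417  2.45 ] T [-0.879 -0.448  0.141] q1,6 [-0.168 -1.166] mm 45.80361570445502 zang 57.156806964884154
```

Emit:
arm_command(xyz=[[0, 0, 0], [0, 0, 0], [0, 0, 0]], angular=[[0, 0.15, 0], [0, 0.3, 0], [0, 0.45, 0]])

```text
time: 11.62
position: [0.6432, -0.0836, 0.1888]
ee_rot: [-0.673, 0.674, -0.215, 0.216]
force: [1.3, -6.3, 2.3]
width: 0.492
```

```bash
python3 st.py
```

```text
11.625 p [ 0.643 -0.084  0.189] F [ 1.299 -6.306  2.341] T [-0.845 -0.466  0.058] q1,6 [-0.168 -1.119] mm 45.80119499138213 zang 54.48352504198326
```

Emit:
arm_command(xyz=[[0, 0, 0], [0, 0, 0], [0, 0, 0]], angular=[[0, 0.3, 0], [0, 0.6, 0], [0, 0.9, 0]])

```text
time: 12.0
position: [0.6432, -0.0836, 0.1889]
ee_rot: [-0.662, 0.663, -0.247, 0.248]
force: [0.8, -6.5, 2.4]
width: 0.494
```

```bash
python3 st.py
```

```text
12.0 p [ 0.643 -0.084  0.189] F [ 0.754 -6.487  2.447] T [-0.973 -0.397  0.073] q1,6 [-0.168 -1.024] mm 45.916583583402556 zang 49.0531538550324
```

Emit:
arm_command(xyz=[[0, 0, 0], [0, 0, 0], [0, 0, 0]], angular=[[0, 0.3, 0], [0, 0.6, 0], [0, 0.9, 0]])

```text
time: 12.38
position: [0.6432, -0.0837, 0.1888]
ee_rot: [-0.65, 0.65, -0.278, 0.279]
force: [1.0, -6.8, 2.1]
width: 0.5
```

```bash
python3 st.py
```

```text
12.375 p [ 0.643 -0.084  0.189] F [ 1.033 -6.841  2.071] T [-1.06  -0.338  0.117] q1,6 [-0.168 -0.93 ] mm 46.46441202287333 zang 43.6503950399889
```

Emit:
arm_command(xyz=[[0, 0, 0], [0, 0, 0], [0, 0, 0]], angular=[[0, 0.3, 0], [0, 0.6, 0], [0, 0.8, 0]])

```text
time: 12.75
position: [0.6431, -0.0837, 0.1888]
ee_rot: [-0.637, 0.638, -0.305, 0.305]
force: [-0.7, -7.1, 2.8]
width: 0.498
```

```bash
python3 st.py
```

```text
12.75 p [ 0.643 -0.084  0.189] F [-0.695 -7.083  2.789] T [-1.05  -0.341  0.111] q1,6 [-0.168 -0.846] mm 46.343809738640445 zang 38.85798210290554
```

Emit:
arm_command(xyz=[[0.2, 0, -0.15], [0.4, 0, -0.3], [0.5, 0, -0.45]], angular=[[0, 0.3, 0], [0, 0.6, 0], [0, 0.85, 0]])

```text
time: 13.12
position: [0.6431, -0.0838, 0.1888]
ee_rot: [-0.623, 0.623, -0.334, 0.334]
force: [-0.6, -2.9, 3.5]
width: 0.497
```

```bash
python3 st.py
```

```text
13.125 p [ 0.643 -0.084  0.189] F [-0.577 -2.859  3.455] T [-0.562 -0.208  0.093] q1,6 [-0.169 -0.757] mm 46.24823367845301 zang 33.69519168300433
```

Emit:
arm_command(xyz=[[0, 0, 0], [0, 0, 0], [0, 0, 0]], angular=[[0, 0.3, 0], [0, 0.6, 0], [0, 0.9, 0]])

```text
time: 13.5
position: [0.643, -0.0838, 0.1888]
ee_rot: [-0.607, 0.607, -0.363, 0.363]
force: [-2.5, -5.4, 6.0]
width: 0.492
```

```bash
python3 st.py
```

```text
13.5 p [ 0.643 -0.084  0.189] F [-2.511 -5.44   6.016] T [-0.836 -0.022  0.068] q1,6 [-0.169 -0.662] mm 45.770861073372814 zang 28.241853709793556
```

Emit:
arm_command(xyz=[[0, 0, 0], [0, 0, 0], [0, 0, 0]], angular=[[0, 0.3, 0], [0, 0.6, 0], [0, 0.9, 0]])

```text
time: 13.88
position: [0.643, -0.0838, 0.1888]
ee_rot: [-0.589, 0.589, -0.391, 0.391]
force: [-2.5, -4.7, 5.4]
width: 0.498
```

```bash
python3 st.py
```

```text
13.875 p [ 0.643 -0.084  0.189] F [-2.535 -4.706  5.356] T [-0.866  0.189  0.198] q1,6 [-0.169 -0.567] mm 46.269138192833786 zang 22.8434700006965
```

Emit:
arm_command(xyz=[[0, 0, 0], [0, 0, 0]], angular=[[0, 0.1, 0], [0, 0.2, 0]])

```text
time: 14.12
position: [0.643, -0.0838, 0.1888]
ee_rot: [-0.585, 0.585, -0.397, 0.397]
force: [-1.1, -4.7, 5.5]
width: 0.494
```

```bash
python3 st.py
```

```text
14.125 p [ 0.643 -0.084  0.189] F [-1.102 -4.678  5.508] T [-0.843  0.216  0.125] q1,6 [-0.169 -0.547] mm 45.91387799419286 zang 21.6840144874338
```

Emit:
arm_command(xyz=[[0, 0, 0], [0, 0, 0]], angular=[[0, 0.2, 0], [0, 0.4, 0]])

```text
time: 14.38
position: [0.6429, -0.0838, 0.1888]
ee_rot: [-0.576, 0.577, -0.409, 0.409]
force: [-2.2, -5.3, 6.1]
width: 0.495
```

```bash
python3 st.py
```

```text
14.375 p [ 0.643 -0.084  0.189] F [-2.163 -5.312  6.128] T [-0.896  0.462  0.199] q1,6 [-0.169 -0.505] mm 46.000854265334766 zang 19.26868634419714
```

Emit:
arm_command(xyz=[[0, 0, 0], [0, 0, 0]], angular=[[0, 0.2, 0], [0, 0.4, 0]])

```text
time: 14.62
position: [0.6429, -0.0838, 0.1888]
ee_rot: [-0.568, 0.568, -0.421, 0.421]
force: [-2.1, -5.4, 5.6]
width: 0.495
```

```bash
python3 st.py
```

```text
14.625 p [ 0.643 -0.084  0.189] F [-2.121 -5.383  5.629] T [-0.952  0.652  0.325] q1,6 [-0.169 -0.463] mm 46.03987825281715 zang 16.86937204844561
```

Emit:
arm_command(xyz=[[0, 0, 0], [0, 0, 0]], angular=[[0, 0.1, 0], [0, 0.1, 0]])

```text
time: 14.88
position: [0.6429, -0.0838, 0.1888]
ee_rot: [-0.566, 0.566, -0.424, 0.424]
force: [-2.9, -4.8, 5.9]
width: 0.493
```

```bash
python3 -c "
from h import *
print([np.round(r.sense()['ft_torque'][2],3) for i in range(8) if optics.camera('side') is not None])"; python3 st.py
```

```text
[np.float64(0.11), np.float64(0.134), np.float64(0.132), np.float64(0.136), np.float64(0.172), np.float64(0.188), np.float64(0.108), np.float64(0.173)]
15.275 p [ 0.643 -0.084  0.189] F [-2.492 -5.072  6.272] T [-0.899  0.567  0.173] q1,6 [-0.169 -0.453] mm 45.75699947029805 zang 16.306783089373678
```

Emit:
arm_command(xyz=[[0, 0, 0], [0, 0, 0]], angular=[[0, 0.15, 0], [0, 0.3, 0]])

```text
time: 15.52
position: [0.6428, -0.0838, 0.1888]
ee_rot: [-0.559, 0.559, -0.433, 0.433]
force: [-2.5, -6.2, 5.8]
width: 0.495
```

```bash
cat > av.py <<'E'
from h import *
a=[]
for i in range(6): a.append(r.sense()['ft_torque'][2]); optics.camera('side')
print(np.round(a,3),np.mean(a[1:]))
E
python3 av.py; python3 st.py
```

```text
[0.35  0.238 0.186 0.163 0.149 0.156] 0.17820478539843096
15.825 p [ 0.643 -0.084  0.189] F [-3.068 -5.052  6.431] T [-0.922  0.704  0.154] q1,6 [-0.169 -0.422] mm 46.184292070061936 zang 14.503887641847076
```

```bash
python3 - <<'E'
from h import *
import pickle
c=optics.get_calibration('wrist');snap('wrist','w3.png');pickle.dump(c,open('w3.pkl','wb'))
im=cv2.imread('pics/w3.png');cv2.imwrite('pics/w3c.png',cv2.resize(im[180:400,200:440],None,fx=2.5,fy=2.5))
E
python3 meas.py w3 .2075|head -5; python3 av.py
```

```text
red ell ((320.8900146484375, 275.6614074707031), (85.77222442626953, 96.05099487304688), 89.80995178222656)
tri wheel [ 0.6441 -0.0816  0.2137]
resid [ 2.0918 -1.8453] [ 0.0773 -0.4163] [-0.137   0.0727]
wheel on plane mm 643.9512939453125 -84.64958190917969 24.71455192565918 zm 0.2075
lobe phase deg (mod45) -8.132218525365039 2.146952647399164 19.81480138548698 24.707724169232126
[0.134 0.182 0.173 0.165 0.16  0.149] 0.16579054424746759
```

View pics/w3c.png

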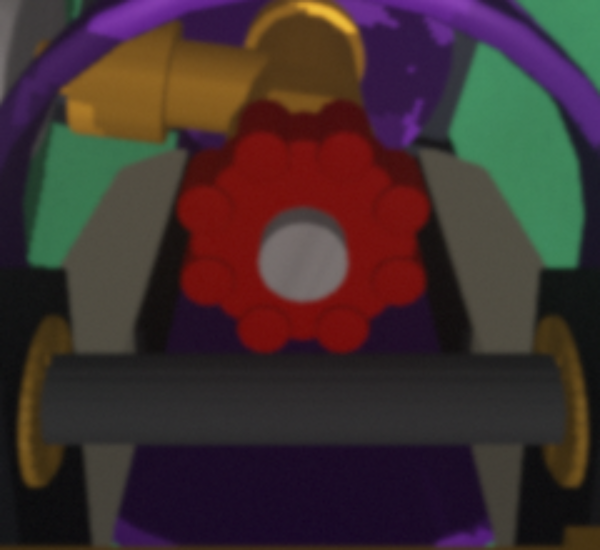

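The view shows the pads squarely on two lobes each, and the wheel has followed without lag (it is at -8.1°, or 22.6° from the pads, as at the start).

Emit:
arm_command(xyz=[[0, 0, 0], [0, 0, 0]], angular=[[0, 0.15, 0], [0, 0.25, 0]])

```text
time: 16.42
position: [0.6428, -0.0838, 0.1888]
ee_rot: [-0.553, 0.554, -0.44, 0.44]
force: [-3.7, -4.5, 4.8]
width: 0.496
```

```bash
python3 av.py; python3 st.py
```

```text
[0.414 0.289 0.289 0.237 0.222 0.247] 0.2568689712997113
16.725 p [ 0.643 -0.084  0.189] F [-3.026 -4.777  5.735] T [-0.915  0.835  0.246] q1,6 [-0.169 -0.396] mm 45.54920067229071 zang 13.009491831877046
```

Emit:
arm_command(xyz=[[0, 0, 0], [0, 0, 0], [0, 0, 0], [0, 0, 0], [0, 0, 0], [0, 0, 0]], angular=[[0, 0, 0], [0, 0, 0], [0, 0, 0], [0, 0, 0], [0, 0, 0], [0, 0, 0]], hand=90)

```text
time: 17.48
position: [0.6431, -0.0836, 0.1887]
ee_rot: [0.554, -0.554, 0.44, -0.44]
force: [-1.1, -0.2, -0.3]
width: 0.647
```

```bash
python3 st.py
```

```text
17.475 p [ 0.643 -0.084  0.189] F [-1.078 -0.155 -0.303] T [ 0.016 -0.107  0.014] q1,6 [-0.169 -0.396] mm 60.20574243834799 zang 13.05103339851921
```

Emit:
arm_command(xyz=[[0, -15, 0], [0, -45, 0], [0, -85, 0], [0, -125, 0], [20, -140, -15], [50, -140, -40], [85, -140, -70], [115, -130, -95], [146, -120, -122], [146, -111, -122], [146, -111, -122], [146, -111, -122]], angular=[[0, 0, 0], [0, 0, 0], [0, 0, 0], [0, 0, 0], [0, 0.5, 0], [0, 1, 0], [0, 1.5, 0], [0, 2, 0], [0, 2.44, 0], [0, 2.44, 0], [0, 2.44, 0], [0, 2.44, 0]], hand=160)

```text
time: 18.98
position: [0.5577, -0.2527, 0.3004]
ee_rot: [-0.493, 0.493, -0.506, 0.507]
force: [0.3, -0.7, -0.4]
width: 0.371
```

```bash
python3 - <<'E'
from h import *
import pickle
c=optics.get_calibration('wrist');snap('wrist','w4.png');pickle.dump(c,open('w4.pkl','wb'))
E
python3 st.py; python3 meas.py w4 .2075
```

```text
19.025 p [ 0.558 -0.253  0.3  ] F [-0.017  0.553 -0.021] T [-0.034 -0.062  0.054] q1,6 [-0.467 -0.441] mm 34.474332453014505 zang -1.511476304578705Traceback (most recent call last):
  File "meas.py", line 8, in <module>
    e=cv2.fitEllipse(c);print('red ell',e)
cv2.error: OpenCV(4.12.0) /io/opencv/modules/imgproc/src/shapedescr.cpp:361: error: (-201:Incorrect size of input array) There should be at least 5 points to fit the ellipse in function 'fitEllipseNoDirect'
```

View pics/w4.png

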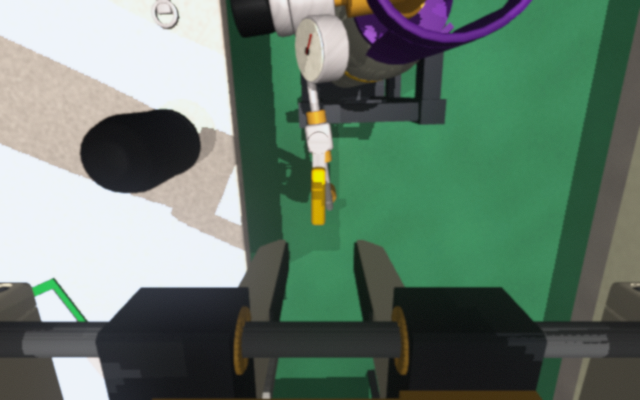

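The view shows the lever sleeve from (318,170) to (318,223), centred between the fingers, its pivot nut near (318,140), and the gauge at (322,48).

```bash
python3 - <<'E'
from h import *
import pickle
np.set_printoptions(precision=4,suppress=True)
cal=pickle.load(open('w4.pkl','rb'));im=cv2.imread('pics/w4.png');h=cv2.cvtColor(im,cv2.COLOR_BGR2HSV)
m=cv2.inRange(h,(14,150,100),(34,255,255));m[:160]=0;m[240:]=0;m[:,:305]=0;m[:,326:]=0
c=max(cv2.findContours(m,0,1)[0],key=cv2.contourArea);b=cv2.minAreaRect(c);print(b,cv2.boundingRect(c))
for z in(.1845,.1935):
    W=np.array([onz('wrist',q,z,cal) for q in cv2.boxPoints(b)]);print(W[:,:2],W.mean(0))
print('pivot nut',onz('wrist',(318,140),.19,cal),'gauge',[onz('wrist',q,.19,cal)[:2] for q in((322,82),(298,60),(348,48))],'cap',onz('wrist',(150,150),.12,cal)[:2])
E
```

```text
((318.0, 196.0), (56.0, 14.0), 90.0) (311, 168, 15, 57)
[[ 0.5512 -0.2305]
 [ 0.563  -0.2308]
 [ 0.5619 -0.2812]
 [ 0.5495 -0.2809]] [ 0.5564 -0.2559  0.1845]
[[ 0.5515 -0.2286]
 [ 0.5629 -0.2289]
 [ 0.5618 -0.2777]
 [ 0.5498 -0.2774]] [ 0.5565 -0.2532  0.1935]
pivot nut [ 0.5578 -0.2066  0.19  ] gauge [array([ 0.5621, -0.1626]), array([ 0.5445, -0.1465]), array([ 0.5821, -0.1391])] cap [ 0.3863 -0.2214]
```

Emit:
arm_command(xyz=[[3, 20, -1], [3, 45, -1], [3, 70, -1], [3.3, 95, -1.1], [3.3, 115, -1.1], [3.3, 127, -1.1], [3.3, 134, -1.1], [3.3, 134, -1.1], [3.3, 134, -1.1]], angular=[[0, 0, 0], [0, 0, 0], [0, 0, 0], [0, 0, 0], [0, 0, 0], [0, 0, 0], [0, 0, 0], [0, 0, 0], [0, 0, 0]])

```text
time: 20.15
position: [0.5563, -0.2568, 0.1664]
ee_rot: [-0.493, 0.493, -0.507, 0.507]
force: [0.1, -0.9, 0.6]
width: 0.373
```

Emit:
arm_command(xyz=[[0, 0, 0], [0, 0, 0], [0, 0, 0], [0, 0, 0], [0, 0, 0], [0, 0, 0], [0, 0, 0], [0, 0, 0]], angular=[[0, 0, 0], [0, 0, 0], [0, 0, 0], [0, 0, 0], [0, 0, 0], [0, 0, 0], [0, 0, 0], [0, 0, 0]], hand=255, squeeze=15)

```text
time: 21.15
position: [0.556, -0.2568, 0.1658]
ee_rot: [-0.493, 0.493, -0.507, 0.507]
force: [-3.1, -1.6, 3.6]
width: 0.129
```

```bash
python3 st.py
```

```text
21.15 p [ 0.556 -0.257  0.166] F [-3.117 -1.569  3.573] T [-0.277  0.431  0.12 ] q1,6 [-0.474 -0.446] mm 12.029211763146389 zang -1.5904455372634487
```

Emit:
arm_command(xyz=[[-0.3, 0, -5.1], [-1.1, 0, -10.1], [-2.4, 0, -15.1], [-4.2, 0, -19.8], [-6.5, 0, -24.4], [-9.3, 0, -28.7], [-12.5, 0, -32.7], [-16.1, 0, -36.3], [-20.1, 0, -39.5], [-24.4, 0, -42.3], [-24.4, 0, -42.3]], angular=[[0, 1, 0], [0, 2, 0], [0, 3, 0], [0, 4, 0], [0, 5, 0], [0, 6, 0], [0, 7, 0], [0, 8, 0], [0, 9, 0], [0, 10, 0], [0, 10, 0]])

```text
time: 22.52
position: [0.5147, -0.2311, 0.1658]
ee_rot: [-0.173, 0.173, -0.685, 0.686]
force: [2.2, -2.1, 1.4]
width: 0.126
```

```bash
python3 st.py
```

```text
22.525 p [ 0.515 -0.231  0.166] F [ 2.227 -2.093  1.375] T [-0.304 -0.292 -0.289] q1,6 [-0.467  0.609] mm 11.755413290822949 zang -61.66215641859945
```

Emit:
arm_command(xyz=[[-0.3, 0, -5.1], [-1.1, 0, -10.1], [-2.4, 0, -15.1], [-4.2, 0, -19.8], [-6, 0, -23.5], [-6.5, 0, -24.4], [-6.5, 0, -24.4]], angular=[[0, 1, 0], [0, 2, 0], [0, 3, 0], [0, 4, 0], [0, 4.8, 0], [0, 5, 0], [0, 5, 0]])

```text
time: 23.4
position: [0.5104, -0.2097, 0.1661]
ee_rot: [0.008, -0.012, -0.705, 0.709]
force: [19.7, -31.2, -8.0]
width: 0.247
```

```bash
python3 st.py
```

```text
23.4 p [ 0.51  -0.21   0.166] F [ 19.749 -31.241  -7.952] T [-5.104 -3.309  0.444] q1,6 [-0.434  1.165] mm 22.942467936087443 zang -91.59242991946019
```

Emit:
arm_command(xyz=[[0, 0, -0.8], [0, 0, -1.2], [0, 0, -1.2]], angular=[[0, 0.15, 0], [0, 0.25, 0], [0, 0.25, 0]])

```text
time: 23.78
position: [0.5107, -0.2086, 0.1661]
ee_rot: [0.017, -0.021, -0.704, 0.709]
force: [21.7, -30.9, -8.0]
width: 0.274
```

```bash
python3 st.py
```

```text
23.775 p [ 0.511 -0.209  0.166] F [ 21.654 -30.906  -7.984] T [-5.15  -3.771  0.489] q1,6 [-0.432  1.193] mm 25.49663361363556 zang -93.08146945165085
```

```bash
python3 - <<'E'
from h import *
import pickle
c=optics.get_calibration('wrist');a=snap('wrist','w5.png');pickle.dump(c,open('w5.pkl','wb'));b=snap('side','d5.png')
a=cv2.imread('pics/w5.png');b=cv2.imread('pics/d5.png')
o=np.hstack([cv2.resize(a[100:400,170:470],(400,400)),cv2.resize(b[100:230,150:280],(400,400),interpolation=cv2.INTER_CUBIC)])
cv2.imwrite('pics/w5c.png',o)
E
python3 st.py
```

```text
23.875 p [ 0.511 -0.209  0.166] F [ 22.404 -31.247  -9.663] T [-5.185 -3.83   0.521] q1,6 [-0.432  1.193] mm 25.524684475551684 zang -93.07455494928472
```

View pics/w5c.png

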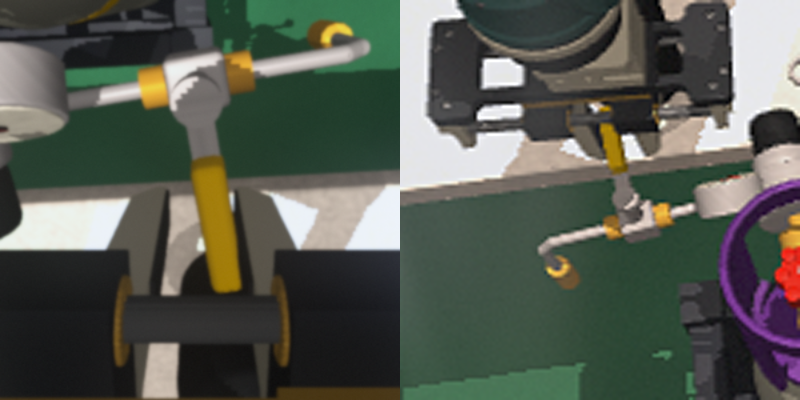

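```bash
cat > lev.py <<'E'
from h import *
import pickle,sys
cal=pickle.load(open('w5.pkl','rb'));np.set_printoptions(precision=4,suppress=True)
px=lambda u,v:(170+.75*u,100+.75*v)
def ang(a,b,z):
    A,B=onz('wrist',px(*a),z,cal),onz('wrist',px(*b),z,cal);print(A,B,np.degrees(np.arctan2(*(B-A)[1::-1])))
ang((72,101),(358,46),.1375) ; ang((72,101),(138,90),.1375); ang((252,70),(350,50),.1375)
ang((208,162),(228,288),.1935); ang((197,95),(228,288),.1935)
E
python3 lev.py
```

```text
[ 0.5516 -0.1553  0.1375] [ 0.5687 -0.2795  0.1375] -82.1607401773984
[ 0.5516 -0.1553  0.1375] [ 0.5549 -0.1845  0.1375] -83.5774266237634
[ 0.5609 -0.2343  0.1375] [ 0.5672 -0.2761  0.1375] -81.48041198708368
[ 0.5409 -0.2131  0.1935] [ 0.4927 -0.2179  0.1935] -174.33277273222447
[ 0.5633 -0.2107  0.1935] [ 0.4927 -0.2179  0.1935] -174.24198890085913
```

The view shows the lever across its pipe: pipe at -82°, lever at -174°. It is against its stop, so it had started about 9° turned. I'll open the fingers and relieve the push.

Emit:
arm_command(xyz=[[0, 0, 1.5], [0, 0, 3], [0, 0, 4.5], [0, 0, 6], [0, 0, 6], [0, 0, 6], [0, 0, 6], [0, 0, 6]], angular=[[0, 0, 0], [0, 0, 0], [0, 0, 0], [0, 0, 0], [0, 0, 0], [0, 0, 0], [0, 0, 0], [0, 0, 0]], hand=146)

```text
time: 24.88
position: [0.5082, -0.2113, 0.1657]
ee_rot: [-0.019, 0.019, 0.707, -0.707]
force: [0.5, -0.5, 0.3]
width: 0.428
```

```bash
python3 st.py
```

```text
24.875 p [ 0.508 -0.211  0.166] F [ 0.506 -0.537  0.278] T [ 0.014  0.014 -0.058] q1,6 [-0.44   1.184] mm 39.78139600333057 zang -93.08540993315806
```

Emit:
arm_command(xyz=[[0, -15, 0], [0, -40, 0], [0, -75, 0], [0, -115, 0], [0, -150, 0], [0, -190, 0], [0, -190, 0], [0, -190, 0]], angular=[[0, 0, 0], [0, 0, 0], [0, 0, 0], [0, 0, 0], [0, 0, 0], [0, 0, 0], [0, 0, 0], [0, 0, 0]])

```text
time: 25.88
position: [0.5081, -0.2113, 0.3556]
ee_rot: [-0.019, 0.019, 0.707, -0.707]
force: [-0.0, -0.5, -0.4]
width: 0.425
```

```bash
python3 - <<'E'
from h import *
import pickle
c=optics.get_calibration('wrist');snap('wrist','w6.png');pickle.dump(c,open('w6.pkl','wb'))
E
python3 st.py; python3 meas.py w6 .2075
```

```text
25.925 p [ 0.508 -0.211  0.355] F [-1.069 -0.09  -0.847] T [0.056 0.026 0.034] q1,6 [-0.44   1.184] mm 39.87787349805735 zang -93.08819158680163
red ell ((156.6757049560547, 35.57823944091797), (55.162811279296875, 64.20062255859375), 148.0502166748047)
tri wheel [ 0.6441 -0.0823  0.2106]
resid [-1.0046  0.9163] [ 0.0886 -0.1091] [-0.3149  0.5906]
wheel on plane mm 644.0677490234375 -83.9469223022461 25.55219268798828 zm 0.2075
lobe phase deg (mod45) -0.9422186624615712 2.0135846420449726 20.640556433857622 25.540380894405196
rim ((642.38525390625, -85.97698211669922), (115.94430541992188, 117.67463684082031), 10.79314136505127) ((642.6908569335938, -85.90949249267578), 59.182796478271484)
yel [192  73   8  14  68] [195.1912  79.25  ] centre [ 0.6101 -0.1031  0.1905] axis [-0.0112  0.0005  0.    ] len [np.float64(0.0062914456269624365), np.float64(0.011177151324897465)] deg 177.6674602111918
yel [370 104  14   8  63] [376.     107.3968] centre [ 0.5769 -0.2676  0.1905] axis [ 0.002  -0.0122  0.    ] len [np.float64(0.012313665415218939), np.float64(0.006055969256347144)] deg -80.85291241453356
yel [314 151  19  48 575] [323.4661 173.2591] centre [ 0.5144 -0.2153  0.1905] axis [-0.0486 -0.0052  0.    ] len [np.float64(0.012777658702518065), np.float64(0.04884727094848535)] deg -173.8383688942424
```

View pics/w6.png

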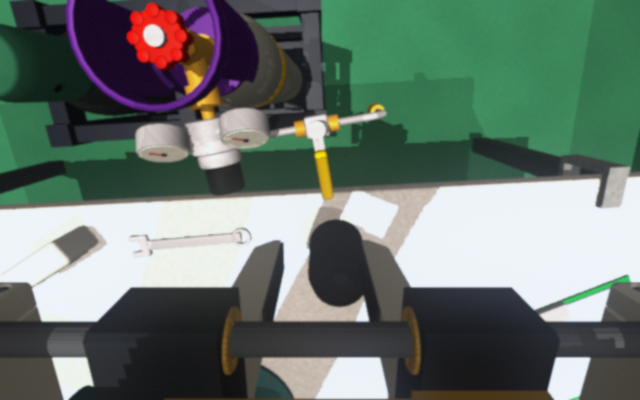

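Lever at -174° against a pipe at -82°, fully across. The wheel reading here is oblique, so I'll check it from overhead.

Emit:
arm_command(xyz=[[-28, 0, -44], [-56, 0, -88], [-85, 0, -132], [-85, 0, -132], [-85, 0, -132], [-85, 0, -132]], angular=[[0, 0, 0], [0, 0, 0], [0, 0, 0], [0, 0, 0], [0, 0, 0], [0, 0, 0]])

```text
time: 26.68
position: [0.5997, -0.085, 0.3556]
ee_rot: [0.019, -0.019, -0.707, 0.707]
force: [0.2, -0.1, 0.1]
width: 0.428
```

```bash
python3 - <<'E'
from h import *
import pickle
c=optics.get_calibration('wrist');snap('wrist','w7.png');pickle.dump(c,open('w7.pkl','wb'))
E
python3 st.py; python3 meas.py w7 .2075
# top-plane lobe check by rectified radial profile in pixels of bright lobes

```

```text
26.725 p [ 0.6   -0.085  0.356] F [-0.298  0.007  0.246] T [ 0.07  -0.046  0.039] q1,6 [-0.183  1.443] mm 39.550731251650674 zang -93.15771660084171
red ell ((316.08721923828125, 139.0885467529297), (50.889678955078125, 51.85990524291992), 52.5606575012207)
tri wheel [ 0.6438 -0.0827  0.2102]
resid [-1.5543  0.4432] [ 0.1065 -0.2181] [-0.5154  0.5367]
wheel on plane mm 643.5166625976562 -83.99252319335938 25.200969696044922 zm 0.2075
lobe phase deg (mod45) -0.981163895000216 2.0273464633976572 20.20514709534068 25.19958392919093
rim ((644.8848266601562, -84.25074768066406), (115.89019775390625, 117.06816864013672), 0.5313351154327393) ((644.35595703125, -84.28753662109375), 58.831214904785156)
yel [440 229  12  44 373] [445.7828 250.7051] centre [ 0.5162 -0.2143  0.1905] axis [-0.0505 -0.0046  0.    ] len [np.float64(0.01045355754126593), np.float64(0.05076059258973163)] deg -174.74470276193816
```

```bash
python3 -c "
from h import *
print(order.hand_in())"
```

```text
the job is handed in; nothing more can be done
None
```

I closed the handwheel first, then turned the yellow lever until it met its stop, and handed the job in at about 27 s with the gripper clear of everything. I measured the spring-back at more than the stated limit, so I can't fully confirm the wheel.

**Handwheel:** I gripped it inside the guard and turned it clockwise about 117° (2.05 rad) in one grip. It ran at about 0.08 N m until the seat, then rose to 0.41 N m while turning. Held still, it read about 0.25 N m, and both readings are within 0.23 to 0.53 N m. That puts roughly 0.16 to 0.33 N m on the seat.

**Lever:** The last picture puts it at -174.7° against the pipe at about -82°, so it is fully across. It had started about 9° turned, so my planned swing ran past the stop. The fingers pushed on the stop with about 38 N for around half a second before I released it; the lever stayed in place.

**What disagreed:**
- **Spring-back:** The last pictures show the wheel about 8.6° (0.15 rad) behind where the gripper let it go. The stated limit is under 0.1 rad. I think part of that is the wheel lagging a few degrees in the pads, but one grip picture showed no lag. I relied on the moment readings and did not grip it again.
- **Moment noise:** Single readings scatter by about ±0.04 N m, so the final held value is near the lower limit.

**Surroundings:** No force reading suggested contact with the guard or gauges. The spare cylinder and the bench items were left alone and showed no sign of having moved.

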